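# Shift the bench gearbox into third

### The arm

A 6-joint arm with a two-finger parallel gripper is mounted at the origin on the work surface. World frame = base frame: x ahead of the robot, y to its left, z up, the work surface at z = 0. Lengths are in mm, angles in degrees, forces in N, time in s.
With the tool pointing down it reaches from about 350 to 850 mm from the base axis. Payload 8.1 kg.
Tool frame: the origin (TCP) lies on the mounting face of the last link; the fingertips stand 173 mm ahead of it and the grasp point (between the pads) lies 155 mm ahead of it; z points along the fingers, y is the direction in which the jaws open and shut (so a half turn about z gives the same grasp; the last joint's range is limited). The gripper opens to 85 mm and grips with 20 to 120 N. Pads are 22 mm wide; open, the fingers measure 114 mm over their backs; the gripper's body (76 mm by 85 mm) begins 54 mm behind the grasp point. The pads swing forward as they close: fully open they stand 13 mm farther back than shut.
Start: joints at [64.95, 7.471, 85.268, -0, 87.261, -4.893], TCP at [206.732, 563.266, 404.692] pointing down, gripper open.
Joint ranges: [-169.43, 169.43], [-51.17, 129.36], [1.28, 143.12], [-76.62, 256.62], [0, 156.53], [-152.29, 152.29]. Speed limits (degrees/s): [136.94, 136.94, 159.86, 180, 180, 180].

### API

Orientations are given as [roll, pitch, yaw] about the fixed x, y, z axes, in that order (R = Rz(yaw) Ry(pitch) Rx(roll)).
In Python, from bench import * gives the robot as it stands.
- The arm moves only by the shell command python3 -m jog 'ROWS' [FORCE]. ROWS is JSON, a list of rows, each an object of numbers: "tx", "ty", "tz": the shift along the tool's x, y, z as a fraction of full scale; "ax", "ay", "az": the turn, a rotation vector about the tool's x, y, z as a fraction of full scale; "hand": the opening, from 0 (shut) to 1 (fully open). A call has 1 to 5 rows; each row is the pose to reach, as a shift and turn from the pose commanded when the call began, along the tool's axes at that moment; what a row does not reach only later rows make up. Full scale, the value 1, is 150 mm for a shift and 45 degrees for a turn. A row lasts 1/12 s, in which the tool goes at most 41.7 mm and 7.16 degrees, less where a joint would pass 70% of its speed; a pose out of reach is approached as far as the arm can. A call with a number of a shift or a turn outside -1 to 1 is refused whole. A call with a gripper value outside its range is refused whole. The fingers move at their own pace and stop on an object; FORCE is the grip in N (left out, the last holds). Time passes only in rows, so rows that repeat a pose let the fingers close. It gives the time, the measured TCP pose, the force and the opening at its end, in the units of the state.
- sense(): the state, without advancing time (a new reading comes with each control period).
- snapshot(name): name is "side" or "top"; returns a dict with "pixels" (400x640x3 uint8, red, green, blue), "z_map" (400x640 float32, mm along the optical axis (not along the pixel's ray), 0 where there is no reading), "intrinsics" (3x3 intrinsics, pixels), "R" (3x3) and "t" (3): a world point X has camera coordinates R X + t. Camera axes: x right, y down, z forward; pixel columns grow to the right and rows downward; lengths in mm; the calibration is good to about 2 mm. A picture is of the moment at which its call begins.
- hand_in(): hands the job in, once; it reports no verdict.
The state is a dict: "time": time; "joint_pos": joint angles; "qd": joint speeds; "joint_efforts": joint torques, N m; "tool_pos": TCP position; "tcp_rot": TCP orientation; "ft_force": force on the tool from outside, world axes, zero at the start; "wrist_torque": the same for the moment, N m; "finger_gap": finger opening in mm.
Only numpy, scipy, OpenCV 4.12 (cv2) and the standard library are available. Lean on these libraries where they do the work, as an engineer would, in place of code of your own. Each camera call takes 0.05 s, during which the arm holds its last target.

### The job

The gearbox on the bench has been left with its gear lever somewhere in the left-hand slot of the H-shaped gate (left and right as seen from the output-flange end, which faces the robot). Put it into third by pushing the lever with the fingertips, without gripping or forcing it: along the left slot to neutral, across to the right, then forward, towards the bell housing, until it is fully home in the right-hand front slot. Take the hand away, leave the lever standing there, and leave the oil can, tape measure, socket and screwdriver where they are.

Things in the scene. Friction and masses are not known exactly. Their poses are not given: they have to be found in the camera images.
- gearbox: Small cast-alloy gearbox bolted to the bench. Origin on the bench (z = 0) straight below the lever's pivot; x = forward, away from the robot to the round 146 mm bell housing; y = left, z up. Runs from x = -171 to 237 mm, 150 mm wide (feet 190), casing 127 mm high. On top a 124 x 100 mm turret carries the steel gate plate, upper face at 170 mm. Only the lever stands higher than 174 mm.
- gate_centre (a point): Centre of the H-shaped gate on the plate's upper face, 170 mm above the bench; axes as the gearbox. Two 64 mm slots along x, centred 20 mm left (+y) and 20 mm right (-y), 15 mm wide; a cross slot (neutral) 18 mm wide along y joins their middles. First gear is left front, second left rear, third right front, fourth right rear.
- third_end (a point): Where the lever's axis passes the upper face of the gate plate when it is fully home in third: front end of the right-hand slot, 26 mm forward and 21 mm to the right of the gate centre.
- gear_lever: The gear lever: 12 mm round steel shank with a black ball knob. Origin at its pivot, 85 mm above the bench on the gearbox's z axis; z points up along the lever. Upright in neutral, mid gate, its axes are the gearbox's. It can only swing; 90 mm of bare shank shows between gate and ball. Pushed lower on the shank it takes more force, in proportion.
- knob (a point): Centre of the ball knob, 38 mm in diameter, 200 mm from the pivot along the lever: 285 mm above the bench when upright. At the slot ends it is 56 mm ahead of or behind neutral and 48 mm left or right, and up to 14 mm lower.
- shift (a joint): Fore-and-aft angle of the lever, rad. 0 = neutral, positive = leaning forward (to the bell housing); stops at +0.29 (first, third) and -0.29 (second, fourth), where it is fully home. Takes about 5 N at the ball to move and stays where it is left.
- select (a joint): Sideways angle of the lever, rad. 0 = mid gate, -0.24 = left-hand slot (stop), +0.24 = right-hand slot (stop). Takes about 3 N at the ball and stays where it is left. The gate lets it cross only with shift within about 0.035 of 0; its corners are rounded 4 mm and guide it in from about 0.06.
- oiler: Red round oil can with a steel spout, 64 mm in diameter, 155 mm high, loose, standing beside the gearbox. Origin at the centre of its underside.
- tape: Chrome tape measure with a yellow disc, 70 x 66 x 36 mm, loose, lying beside the gearbox. Origin at the centre of its underside.
- socket: Deep steel socket, a tube 28 mm in diameter and 63 mm high, loose, standing beside the gearbox. Origin at the centre of its underside.
- screwdriver: Screwdriver with a blue handle, 210 mm long, 26 mm thick, loose, lying to the left of the gearbox. Origin under the middle of its length, x towards the blade.

How it is judged (in metres and radians):
On the way, in this order (a step that is already met when the one before it is completed fails the run):
1. the lever stands in neutral on the right-hand side of the gate (value of joint select above 0.18 rad and value of joint shift between -0.1 and 0.1 rad).
2. the lever is fully home in third (value of joint select above 0.18 rad and value of joint shift above 0.25 rad), for 0.2 s.
At the end, for the whole second after the job is handed in: The lever stands at rest in the right-hand front slot, shift above 0.25 rad (the stop is at 0.29) and select above 0.18 rad; the oil can, tape measure, socket and screwdriver are within 15 mm of where they were (all of step 2 and velocity of joint shift between -0.05 and 0.05 rad/s and distance of each of oiler, tape, socket, screwdriver from where it was at the start of the episode below 0.015 m); the robot touches nothing.
It fails at once if the lever is gripped: touched while it stands between the fingers, the grasp point within 9 mm of its axis anywhere from the gate to the top of the ball (contact force between the fingers and gear_lever above 1 N and x of the grasp point in the frame of gear_lever between -0.009 and 0.009 m and y of the grasp point in the frame of gear_lever between -0.009 and 0.009 m and z of the grasp point in the frame of gear_lever between 0.085 and 0.22 m).
It fails at once if the lever is forced: the fingers press on it with more than 40 N (contact force between the fingers and gear_lever above 40 N).
It fails at once if the lever is pushed with the arm or the gripper's body instead of the fingers (contact force between the arm and gear_lever above 3 N).
It fails at once if a bystander is moved more than 15 mm or tipped (distance of any of oiler, tape, socket, screwdriver from where it was at the start of the episode above 0.015 m or angle between any of oiler, socket's own z axis and vertical above 0.5 rad).
It also fails if it takes over 58 s, if anything falls off the work surface, if the arm or the gripper's body presses on something with over 40 N, if the wrist force passes 120 N, or if a joint passes its speed limit or range.

## Working session

There is one attempt and no reset: what is moved stays moved. The work goes in short steps, Python scripts to look and compute and a shell command to move; the robot and the scene stay as the last step left them, time stands still between calls to the robot, and variables do not carry over. Pictures are saved under pics/ and viewed, and the job is handed in when it is done.

```bash
mkdir -p pics; ls; python3 - <<'E'
from bench import *
import cv2,numpy as np,pickle
print(sense())
for n in("side","top"):
    s=snapshot(n); pickle.dump(s,open(f"{n}0.pkl","wb"))
    cv2.imwrite(f"pics/{n}0.png",s["pixels"][:,:,::-1]); print(n,s["intrinsics"],s["R"],s["t"])
E
```

```text
pics
{'time': 0.0, 'joint_pos': array([ 6.49488112e+01,  7.51504726e+00,  8.53285230e+01, -8.68512802e-04,
        8.72602874e+01, -4.89286091e+00]), 'qd': array([-0.03586201,  0.01714674, -0.07815334,  0.01652197, -0.02855903,
        0.05645711]), 'joint_efforts': array([-7.85622688e-04, -5.69386697e+01, -5.00556886e+01, -3.50369146e-05,
        1.47166190e-02,  2.78244858e-05]), 'tool_pos': array([206.65483151, 563.05203184, 403.6520129 ]), 'tcp_rot': array([-1.79896447e+02, -7.99402874e-03,  1.59841707e+02]), 'ft_force': array([-0.50627451, -0.07605385, -0.35747804]), 'wrist_torque': array([-0.001092  , -0.01942127, -0.01021763]), 'finger_gap': 85.65890163106067}
side [[365.29252054   0.         315.22063687]
 [  0.         365.29252054 196.77903552]
 [  0.           0.           1.        ]] [[ 0.74200219 -0.67002778  0.02226046]
 [-0.39844026 -0.46745819 -0.7891313 ]
 [ 0.53914572  0.57666769 -0.61382104]] [-396.21570332  400.98340912  589.29655929]
top [[445.65323352   0.         314.74005929]
 [  0.         445.65323352 197.09090258]
 [  0.           0.           1.        ]] [[ 0.00943374 -0.99966345  0.02416581]
 [-0.9879615  -0.01304969 -0.15414858]
 [ 0.15441206 -0.02242069 -0.98775211]] [  40.69303746  581.78947743 1161.70947937]
```

View pics/side0.png

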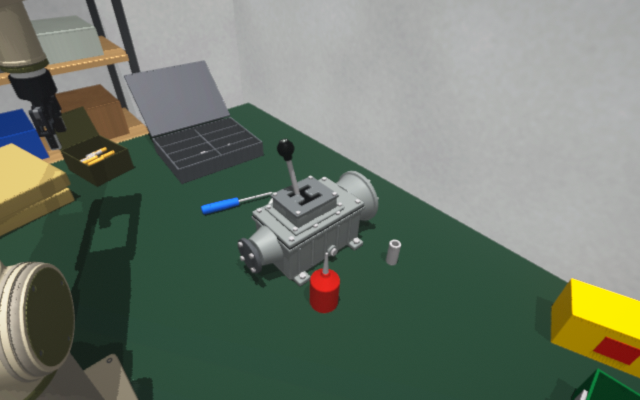

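View pics/top0.png

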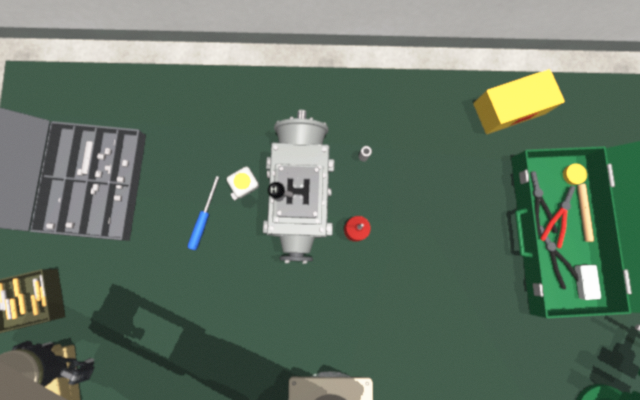

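```bash
python3 - <<'E'
import cv2,pickle
for n,(x,y,w,h),k in(("top",(225,105,160,170),3.5),("side",(225,130,170,150),4)):
    s=pickle.load(open(f"{n}0.pkl","rb"))["pixels"][:,:,::-1]
    cv2.imwrite(f"pics/{n}0c.png",cv2.resize(s[y:y+h,x:x+w],None,fx=k,fy=k,interpolation=cv2.INTER_CUBIC))
E
```

```text
(no output)
```

View pics/top0c.png

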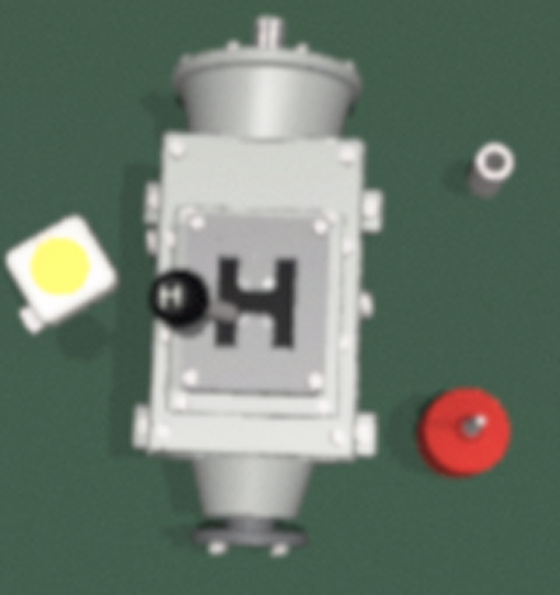

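View pics/side0c.png

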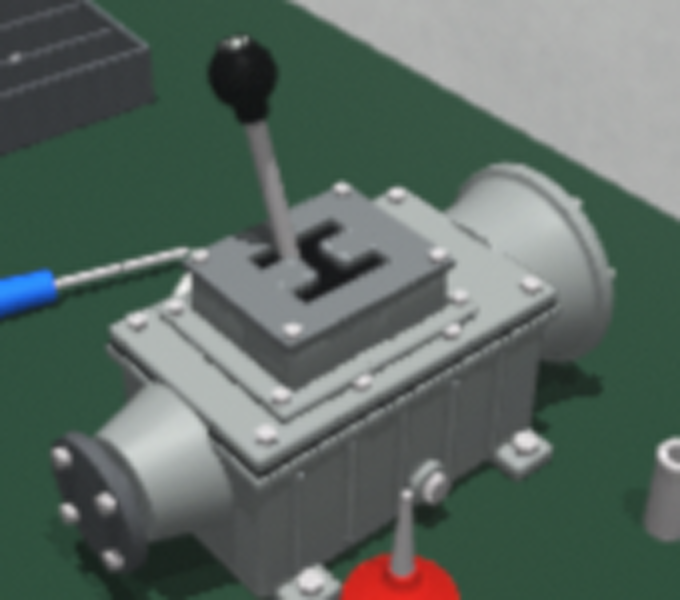

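```bash
cat > h.py <<'E'
import numpy as np,pickle
def ray(s,u,v):
    K,R,t=s["intrinsics"],s["R"],s["t"]
    d=R.T@np.linalg.solve(K,[u,v,1.]); return -R.T@t,d
def atz(s,u,v,z):
    c,d=ray(s,u,v); return c+d*(z-c[2])/d[2]
def proj(s,X):
    p=s["intrinsics"]@(s["R"]@np.asarray(X,float)+s["t"]); return p[:2]/p[2]
def tri(obs):
    A=np.zeros((3,3));b=np.zeros(3)
    for s,u,v in obs:
        c,d=ray(s,u,v); d/=np.linalg.norm(d); P=np.eye(3)-np.outer(d,d); A+=P;b+=P@c
    return np.linalg.solve(A,b)
def crop(u,x0,k): return (np.asarray(u,float)+.5)/k-.5+np.asarray(x0)
E
python3 - <<'E'
from h import *
T=pickle.load(open("top0.pkl","rb"));S=pickle.load(open("side0.pkl","rb"))
c=lambda u:crop(u,(225,105),3.5)
g=lambda u:crop(u,(225,130),4)
def yaw(a,b): d=b-a; return np.degrees(np.arctan2(d[1],d[0]))
H=[atz(T,*c(u),170) for u in((218,258),(297,260),(215,347),(294,348))]
print("H",np.round(H,1),"mean",np.mean(H,0),yaw(H[2],H[0]),yaw(H[3],H[1]),yaw(H[1],H[0])-90,yaw(H[3],H[2])-90)
Q=[atz(T,*c(u),174) for u in((197,222),(321,227),(190,378),(316,381))]
print("screws",np.mean(Q,0),yaw(Q[2],Q[0]),yaw(Q[3],Q[1]),yaw(Q[1],Q[0])-90,yaw(Q[3],Q[2])-90)
Q=[atz(T,*c(u),130) for u in((178,150),(347,153),(162,438),(338,438))]
print("cover",np.mean(Q,0),yaw(Q[2],Q[0]),yaw(Q[3],Q[1]),yaw(Q[1],Q[0])-90,yaw(Q[3],Q[2])-90)
# side H corners: far-left(333,220)?, right (388,260)...,
for n,u in(("Fl",(334,221)),("Fr",(388,257)),("Bl",(250,262)),("Br",(302,300))): print(n,atz(S,*g(u),170))
Q=[atz(S,*g(u),174) for u in((342,187),(438,253),(199,256),(292,329))];print("sidescrews",np.mean(Q,0),yaw(Q[2],Q[0]),yaw(Q[3],Q[1]))
k=tri([(T,*c((180,298))),(S,*g((243,79)))]);print("knob",k,proj(T,k),c((180,298)),proj(S,k),g((243,79)))
E
```

```text
H [[607.  118.3 170. ]
 [606.3  63.3 170. ]
 [544.4 119.1 170. ]
 [544.4  64.7 170. ]] mean [575.53329761  91.35248139 170.        ] -0.8016191664169029 -1.2721969183685569 -0.6622976798899458 0.002351621321309949
screws [576.01641726  91.27595135 174.        ] -1.2995772639296366 -1.3113672521888315 -1.513935959826398 -0.6673816076337715
cover [589.8788638   91.80358205 130.        ] -1.7655969944244223 -1.396214104477597 -0.13191098833689807 0.6538844967207496
Fl [608.37449819 113.49721827 170.        ]
Fr [608.87967399  66.31168833 170.        ]
Bl [544.81632474 114.6187475  170.        ]
Br [545.17913572  68.52345292 170.        ]
sidescrews [576.64264299  90.66687417 174.        ] -0.5061901419812496 -1.4538899426592686
knob [560.53553228 136.87070049 275.71322222] [276.17794806 189.63097486] [276.07142857 189.78571429] [285.18977706 149.40219401] [285.375 149.375]
```

The top view shows the gate centre at about pixel (298,191) and the knob at (276,190). The side view has the knob at (285,149). That puts the gearbox at roughly (576, 91) with yaw −1°. The lever is in the left slot, slightly behind neutral (knob about −16 mm, shift ≈ −0.08). Next I shut the fingers and square the tool to the gearbox.

```bash
python3 -m jog '[{"tz":-0.25,"az":-0.15,"hand":0},{"tz":-0.25,"az":-0.3,"hand":0},{"tz":-0.25,"az":-0.425,"hand":0},{"tz":-0.25,"az":-0.425,"hand":0},{"tz":-0.25,"az":-0.425,"hand":0}]' 20
```

```text
invalid input at $[0]: expected keys tx, ty, tz, ax, ay, az, hand
```

```bash
python3 -m jog '[{"tx":-0.2,"ty":-0.2,"hand":0},{"tx":-0.4,"ty":-0.4,"hand":0},{"tx":-0.6,"ty":-0.6,"hand":0},{"tx":-0.8,"ty":-0.8,"hand":0},{"tx":-0.9,"ty":-1,"hand":0}]'
```

```text
invalid input at $[0]: expected keys tx, ty, tz, ax, ay, az, hand
```

All the keys have to be given.

```bash
python3 -m jog '[{"tx":0,"ty":0,"tz":-0.25,"ax":0,"ay":0,"az":-0.15,"hand":0},{"tx":0,"ty":0,"tz":-0.25,"ax":0,"ay":0,"az":-0.3,"hand":0},{"tx":0,"ty":0,"tz":-0.25,"ax":0,"ay":0,"az":-0.425,"hand":0},{"tx":0,"ty":0,"tz":-0.25,"ax":0,"ay":0,"az":-0.425,"hand":0},{"tx":0,"ty":0,"tz":-0.25,"ax":0,"ay":0,"az":-0.425,"hand":0}]' 20
```

```text
time: 0.52
tool_pos: [206.7, 563.1, 441.6]
tcp_rot: [-179.9, -0.0, 178.8]
ft_force: [0.8, -0.7, 0.3]
finger_gap: 25.7
```

```bash
python3 -m jog '[{"tx":-0.17,"ty":-0.2,"tz":0,"ax":0,"ay":0,"az":0,"hand":0},{"tx":-0.34,"ty":-0.4,"tz":0,"ax":0,"ay":0,"az":0,"hand":0},{"tx":-0.51,"ty":-0.6,"tz":0,"ax":0,"ay":0,"az":0,"hand":0},{"tx":-0.68,"ty":-0.8,"tz":0,"ax":0,"ay":0,"az":0,"hand":0},{"tx":-0.8,"ty":-1,"tz":0,"ax":0,"ay":0,"az":0,"hand":0}]'
```

```text
time: 0.93
tool_pos: [325.2, 409.4, 441.2]
tcp_rot: [-179.9, -0.0, 178.7]
ft_force: [0.4, 0.6, 0.1]
finger_gap: 0.2
```

```bash
python3 -m jog '[{"tx":-0.17,"ty":-0.2,"tz":0,"ax":0,"ay":0,"az":0,"hand":0},{"tx":-0.34,"ty":-0.4,"tz":0,"ax":0,"ay":0,"az":0,"hand":0},{"tx":-0.51,"ty":-0.6,"tz":0,"ax":0,"ay":0,"az":0,"hand":0},{"tx":-0.68,"ty":-0.8,"tz":0,"ax":0,"ay":0,"az":0,"hand":0},{"tx":-0.7,"ty":-1,"tz":0,"ax":0,"ay":0,"az":0,"hand":0}]'
```

```text
time: 1.35
tool_pos: [428.6, 257.0, 441.2]
tcp_rot: [-179.9, -0.0, 178.6]
ft_force: [0.4, 0.2, 0.8]
finger_gap: 0.2
```

```bash
python3 -m jog '[{"tx":-0.1,"ty":-0.2,"tz":0,"ax":0,"ay":0,"az":0,"hand":0},{"tx":-0.2,"ty":-0.4,"tz":0,"ax":0,"ay":0,"az":0,"hand":0},{"tx":-0.35,"ty":-0.6,"tz":0,"ax":0,"ay":0,"az":0,"hand":0},{"tx":-0.5,"ty":-0.8,"tz":0,"ax":0,"ay":0,"az":0,"hand":0},{"tx":-0.5,"ty":-0.8,"tz":0,"ax":0,"ay":0,"az":0,"hand":0}]'; cat >look.py <<'E'
import sys
from bench import *
import cv2
from h import *
n=sys.argv[1]; im=[]
x=sense(); print(np.round(x["time"],2),np.round(x["tool_pos"],1),np.round(x["tcp_rot"],1),np.round(x["ft_force"],1))
for c,(a,b,w,h) in(("side",(225,90,170,170)),("top",(225,115,150,150))):
    s=snapshot(c); pickle.dump(s,open(f"{c}{n}.pkl","wb"))
    im.append(cv2.resize(s["pixels"][b:b+h,a:a+w,::-1],(400,400),interpolation=cv2.INTER_CUBIC))
cv2.imwrite(f"pics/look{n}.png",np.hstack(im))
E
python3 look.py 1
```

```text
time: 1.77
tool_pos: [501.4, 133.1, 441.2]
tcp_rot: [-179.9, -0.0, 178.5]
ft_force: [0.5, 0.2, 0.1]
finger_gap: -0.2
1.77 [501.4 133.1 441.2] [-179.9   -0.   178.5] [0.5 0.2 0.1]
```

View pics/look1.png

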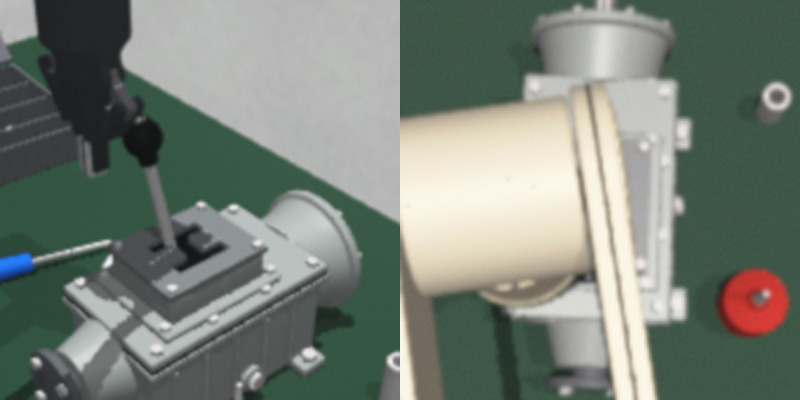

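```bash
python3 - <<'E'
from h import *
import cv2
S=pickle.load(open("side1.pkl","rb"))
for z in(255,268): print(z,proj(S,(501,133,z)))
def atx(u,v,x):
    c,d=ray(S,u,v); return c+d*(x-c[0])/d[0]
for u in((125,100),(138,120),(112,125),(108,165),(85,172),(95,174),(120,60),(60,110),(70,135)):
    print(u,np.round(atx(225+u[0]/2.353,90+u[1]/2.353,501)))
im=S["pixels"][80:180,230:330,::-1]; im=cv2.convertScaleAbs(cv2.resize(im,(600,600),interpolation=cv2.INTER_CUBIC),alpha=1.8,beta=20)
cv2.imwrite("pics/fing1.png",im)
E
```

```text
255 [264.65671476 167.71068593]
268 [264.27079907 162.55337908]
(125, 100) [501.  79. 361.]
(138, 120) [501.  63. 350.]
(112, 125) [501.  99. 330.]
(108, 165) [501. 108. 286.]
(85, 172) [501. 145. 261.]
(95, 174) [501. 129. 266.]
(120, 60) [501.  83. 394.]
(60, 110) [501. 178. 311.]
(70, 135) [501. 165. 291.]
```

View pics/fing1.png

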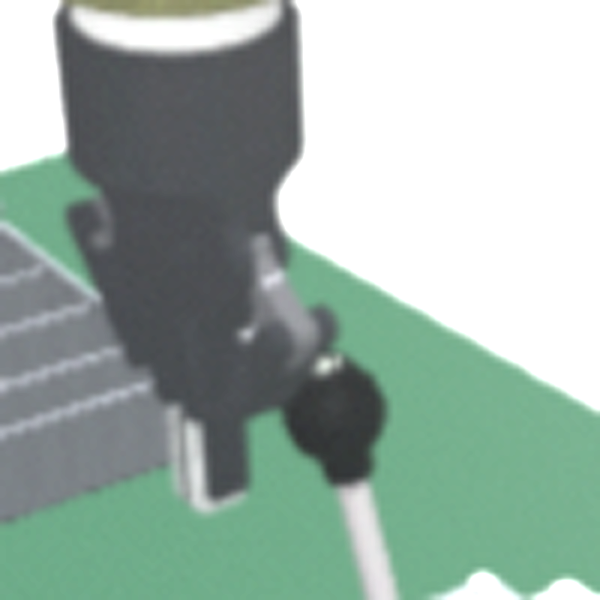

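Contrast crop: fingertips at about z 268 with the knuckles ~32 mm above, so the tips are level with the ball and the side of the fingers faces it. Next I push forward to neutral.

```bash
python3 -m jog '[{"tx":-0.05,"ty":0.025,"tz":0,"ax":0,"ay":0,"az":0,"hand":0},{"tx":-0.1,"ty":0.025,"tz":0,"ax":0,"ay":0,"az":0,"hand":0},{"tx":-0.14,"ty":0.025,"tz":0,"ax":0,"ay":0,"az":0,"hand":0},{"tx":-0.17,"ty":0.025,"tz":0,"ax":0,"ay":0,"az":0,"hand":0},{"tx":-0.19,"ty":0.025,"tz":0,"ax":0,"ay":0,"az":0,"hand":0}]'
```

```text
time: 2.28
tool_pos: [528.1, 141.9, 442.0]
tcp_rot: [-180.0, -0.0, 179.0]
ft_force: [0.1, -0.1, 0.6]
finger_gap: 0.1
```

```bash
python3 -m jog '[{"tx":-0.02,"ty":0,"tz":0,"ax":0,"ay":0,"az":0,"hand":0},{"tx":-0.04,"ty":0,"tz":0,"ax":0,"ay":0,"az":0,"hand":0},{"tx":-0.06,"ty":0,"tz":0,"ax":0,"ay":0,"az":0,"hand":0},{"tx":-0.075,"ty":0,"tz":0,"ax":0,"ay":0,"az":0,"hand":0},{"tx":-0.09,"ty":0,"tz":0,"ax":0,"ay":0,"az":0,"hand":0}]'; python3 look.py 2
```

```text
time: 2.7
tool_pos: [540.9, 141.2, 442.7]
tcp_rot: [180.0, -0.1, 179.0]
ft_force: [-5.6, 0.6, 4.1]
finger_gap: 0.4
2.7 [540.9 141.2 442.7] [ 1.80e+02 -1.00e-01  1.79e+02] [-5.6  0.6  4.1]
```

View pics/look2.png

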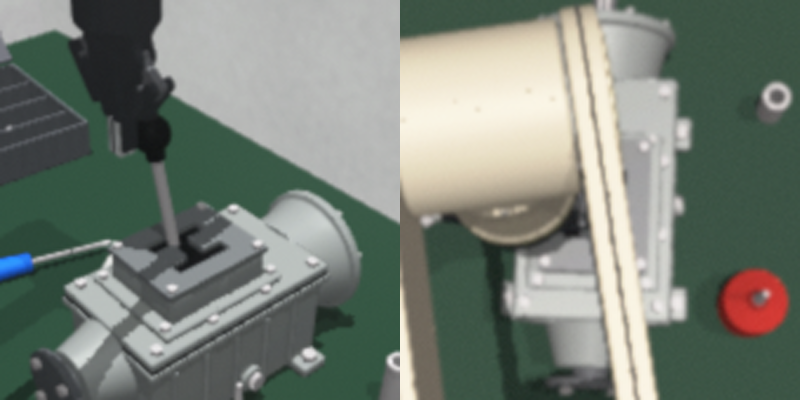

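```bash
cat >knob.py <<'E'
# knob from side view: restrict to sphere about the pivot
import sys
from h import *
def knob(S,u,v,G=(576.2,91.2),yaw=-1.1):
    c,d=ray(S,u,v); d/=np.linalg.norm(d); p=np.array([*G,85.])
    w=c-p; b=w@d; disc=b*b-(w@w-200**2); r=np.sqrt(max(disc,0))
    out=[]
    for t in(-b-r,-b+r):
        k=c+t*d; y=np.radians(yaw); e=k-p
        g=np.array([np.cos(y)*e[0]+np.sin(y)*e[1],-np.sin(y)*e[0]+np.cos(y)*e[1],e[2]])
        out.append((np.round(k,1),"shift %.3f select %.3f"%(np.arctan2(g[0],g[2]),np.arcsin(-g[1]/200))))
    return disc,out
E
python3 - <<'E'
from knob import *
import cv2
g=lambda u:crop(u,(225,130),4)
S=pickle.load(open("side0.pkl","rb")); print(knob(S,*g((243,79))))
S=pickle.load(open("side2.pkl","rb")); im=S["pixels"][115:215,250:350,::-1]
cv2.imwrite("pics/k2.png",cv2.convertScaleAbs(cv2.resize(im,(600,600),interpolation=cv2.INTER_CUBIC),alpha=2,beta=20))
E
```

```text
(np.float64(6746.129701984231), [(array([556.5, 130.9, 280. ]), 'shift -0.105 select -0.198'), (array([642.6, 243.3, 196.7]), 'shift 0.516 select -0.873')])
```

View pics/k2.png

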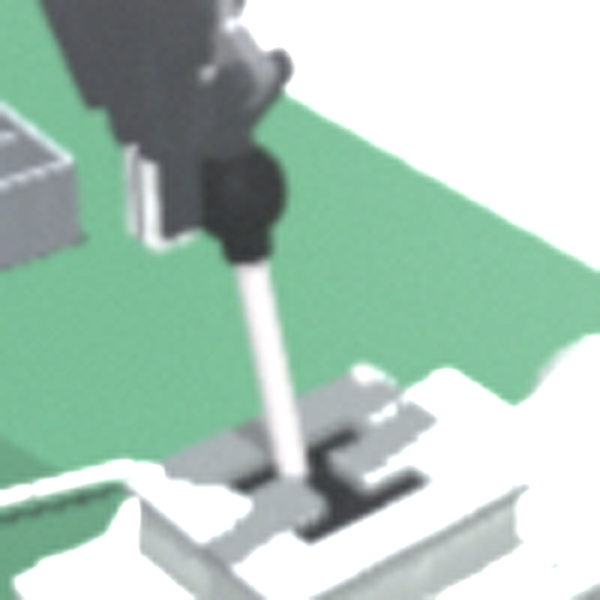

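```bash
cat >>knob.py <<'E'
def model(shift,sel,r=200,G=(576.2,91.2),yaw=-1.1):
    # lever direction: Ry(shift) then Rx(select) in the gearbox frame
    g=np.array([np.sin(shift)*np.cos(sel),-np.sin(sel),np.cos(shift)*np.cos(sel)])*r
    y=np.radians(yaw)
    return np.array([G[0]+np.cos(y)*g[0]-np.sin(y)*g[1],G[1]+np.sin(y)*g[0]+np.cos(y)*g[1],85+g[2]])
E
python3 - <<'E'
from knob import *
S=pickle.load(open("side0.pkl","rb"));T=pickle.load(open("top0.pkl","rb"))
print("seen0 285.4,149.4 / 276.1,189.8")
for sh in(-.1,-.08,-.06): print(sh,proj(S,model(sh,-.24)),proj(T,model(sh,-.24)),model(sh,-.24))
print("seen 290.2,146.6")
for sh in(-.06,-.04,-.02,0,.02): print(sh,proj(S,model(sh,-.24)),model(sh,-.24))
E
```

```text
seen0 285.4,149.4 / 276.1,189.8
-0.1 [283.51000449 148.3980855 ] [275.0477536  190.68858684] [557.7218329  139.10408698 278.29706617]
-0.08 [284.91744121 147.69589248] [275.11291129 188.91002492] [561.59068213 139.02980128 278.64627015]
-0.06 [286.32164442 147.02675035] [275.18041514 187.13585667] [565.46573995 138.95539637 278.91801819]
seen 290.2,146.6
-0.06 [286.32164442 147.02675035] [565.46573995 138.95539637 278.91801819]
-0.04 [287.72181313 146.39082014] [569.34545638 138.880902   279.11220162]
-0.02 [289.11715963 145.78823455] [573.22827959 138.80634799 279.22874275]
0 [290.50691026 145.21909832] [577.1126565  138.73176414 279.26759497]
0.02 [291.89030593 144.6834887 ] [580.9970334  138.6571803  279.22874275]
```

```bash
python3 -m jog '[{"tx":-0.01,"ty":0,"tz":0,"ax":0,"ay":0,"az":0,"hand":0},{"tx":-0.02,"ty":0,"tz":0,"ax":0,"ay":0,"az":0,"hand":0},{"tx":-0.02,"ty":0,"tz":0,"ax":0,"ay":0,"az":0,"hand":0}]'
```

```text
time: 3.05
tool_pos: [544.1, 140.9, 442.4]
tcp_rot: [180.0, -0.0, 179.0]
ft_force: [-3.2, 0.5, 3.8]
finger_gap: -0.1
```

```bash
python3 -m jog '[{"tx":0.1,"ty":0,"tz":0,"ax":0,"ay":0,"az":0,"hand":0},{"tx":0.2,"ty":0,"tz":0,"ax":0,"ay":0,"az":0,"hand":0},{"tx":0.2,"ty":0.15,"tz":0,"ax":0,"ay":0,"az":0,"hand":0},{"tx":0.2,"ty":0.33,"tz":0,"ax":0,"ay":0,"az":0,"hand":0},{"tx":0.2,"ty":0.33,"tz":0,"ax":0,"ay":0,"az":0.1,"hand":0}]'
```

```text
time: 3.47
tool_pos: [514.7, 193.8, 442.1]
tcp_rot: [179.9, 0.0, 174.6]
ft_force: [0.4, -0.4, 0.3]
finger_gap: 0.1
```

```bash
python3 -m jog '[{"tx":0,"ty":0,"tz":0,"ax":0,"ay":0,"az":0.15,"hand":0},{"tx":0,"ty":0,"tz":0,"ax":0,"ay":0,"az":0.3,"hand":0},{"tx":0,"ty":0,"tz":0,"ax":0,"ay":0,"az":0.45,"hand":0},{"tx":0,"ty":0,"tz":0,"ax":0,"ay":0,"az":0.6,"hand":0},{"tx":0,"ty":0,"tz":0,"ax":0,"ay":0,"az":0.75,"hand":0}]'
```

```text
time: 3.88
tool_pos: [515.2, 190.9, 442.0]
tcp_rot: [180.0, 0.0, 140.4]
ft_force: [-0.1, 0.2, 0.4]
finger_gap: -0.1
```

```bash
python3 -m jog '[{"tx":0,"ty":0,"tz":0,"ax":0,"ay":0,"az":0.15,"hand":0},{"tx":0,"ty":0,"tz":0,"ax":0,"ay":0,"az":0.3,"hand":0},{"tx":0,"ty":0,"tz":0,"ax":0,"ay":0,"az":0.45,"hand":0},{"tx":0,"ty":0,"tz":0,"ax":0,"ay":0,"az":0.6,"hand":0},{"tx":0,"ty":0,"tz":0,"ax":0,"ay":0,"az":0.75,"hand":0}]'
```

```text
time: 4.3
tool_pos: [515.2, 190.9, 442.0]
tcp_rot: [180.0, 0.0, 106.6]
ft_force: [-0.4, 0.5, -0.1]
finger_gap: 0.2
```

```bash
python3 -m jog '[{"tx":0,"ty":0,"tz":0,"ax":0,"ay":0,"az":0.15,"hand":0},{"tx":0,"ty":0,"tz":0,"ax":0,"ay":0,"az":0.3,"hand":0},{"tx":0,"ty":0,"tz":0,"ax":0,"ay":0,"az":0.38,"hand":0},{"tx":0,"ty":0,"tz":0,"ax":0,"ay":0,"az":0.38,"hand":0}]'; python3 look.py 3
```

```text
time: 4.63
tool_pos: [515.2, 190.9, 442.0]
tcp_rot: [180.0, 0.0, 89.7]
ft_force: [0.2, -0.6, -0.7]
finger_gap: -0.3
4.63 [515.2 190.9 442. ] [180.    0.   89.7] [ 0.2 -0.6 -0.7]
```

View pics/look3.png

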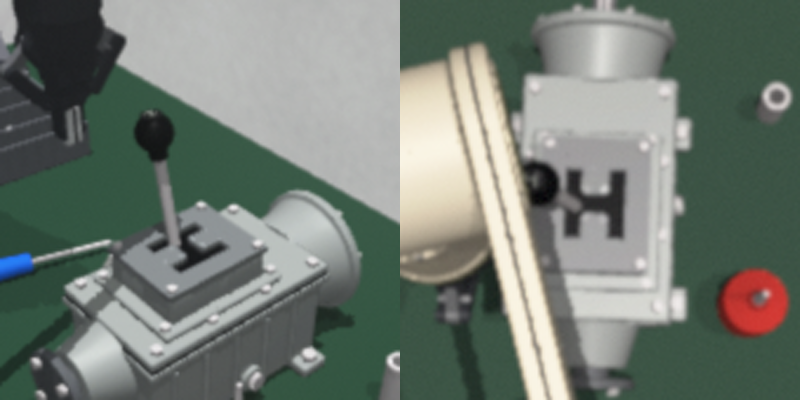

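```bash
python3 -m jog '[{"tx":0,"ty":0.2,"tz":0,"ax":0,"ay":0,"az":0,"hand":0},{"tx":0,"ty":0.4,"tz":0,"ax":0,"ay":0,"az":0,"hand":0},{"tx":0,"ty":0.4,"tz":0,"ax":0,"ay":0,"az":0,"hand":0},{"tx":-0.07,"ty":0.4,"tz":0,"ax":0,"ay":0,"az":0,"hand":0},{"tx":-0.1,"ty":0.4,"tz":0,"ax":0,"ay":0,"az":0,"hand":0}]'
```

```text
time: 5.15
tool_pos: [575.0, 174.8, 441.8]
tcp_rot: [-180.0, 0.0, 90.0]
ft_force: [-0.3, -0.2, 0.1]
finger_gap: 0.0
```

```bash
python3 -m jog '[{"tx":-0.03,"ty":0,"tz":0,"ax":0,"ay":0,"az":0,"hand":0},{"tx":-0.06,"ty":0,"tz":0,"ax":0,"ay":0,"az":0,"hand":0},{"tx":-0.09,"ty":0,"tz":0,"ax":0,"ay":0,"az":0,"hand":0},{"tx":-0.12,"ty":0,"tz":0,"ax":0,"ay":0,"az":0,"hand":0},{"tx":-0.15,"ty":0,"tz":0,"ax":0,"ay":0,"az":0,"hand":0}]'
```

```text
time: 5.57
tool_pos: [574.6, 153.5, 443.6]
tcp_rot: [179.9, -0.1, 89.9]
ft_force: [-1.0, 3.6, 4.1]
finger_gap: 0.4
```

```bash
python3 -m jog '[{"tx":-0.03,"ty":0,"tz":0,"ax":0,"ay":0,"az":0,"hand":0},{"tx":-0.06,"ty":0,"tz":0,"ax":0,"ay":0,"az":0,"hand":0},{"tx":-0.09,"ty":0,"tz":0,"ax":0,"ay":0,"az":0,"hand":0},{"tx":-0.12,"ty":0,"tz":0,"ax":0,"ay":0,"az":0,"hand":0},{"tx":-0.15,"ty":0,"tz":0,"ax":0,"ay":0,"az":0,"hand":0}]'
```

```text
time: 5.98
tool_pos: [574.9, 130.3, 442.1]
tcp_rot: [-180.0, 0.0, 89.9]
ft_force: [-0.3, 3.5, 3.2]
finger_gap: -0.0
```

```bash
python3 -m jog '[{"tx":-0.03,"ty":0,"tz":0,"ax":0,"ay":0,"az":0,"hand":0},{"tx":-0.06,"ty":0,"tz":0,"ax":0,"ay":0,"az":0,"hand":0},{"tx":-0.09,"ty":0,"tz":0,"ax":0,"ay":0,"az":0,"hand":0},{"tx":-0.12,"ty":0,"tz":0,"ax":0,"ay":0,"az":0,"hand":0},{"tx":-0.15,"ty":0,"tz":0,"ax":0,"ay":0,"az":0,"hand":0}]'
```

```text
time: 6.4
tool_pos: [574.9, 107.7, 442.0]
tcp_rot: [-180.0, 0.0, 89.9]
ft_force: [-1.7, 2.6, 2.7]
finger_gap: -0.2
```

```bash
python3 -m jog '[{"tx":-0.03,"ty":0,"tz":0,"ax":0,"ay":0,"az":0,"hand":0},{"tx":-0.06,"ty":0,"tz":0,"ax":0,"ay":0,"az":0,"hand":0},{"tx":-0.09,"ty":0,"tz":0,"ax":0,"ay":0,"az":0,"hand":0},{"tx":-0.12,"ty":0,"tz":0,"ax":0,"ay":0,"az":0,"hand":0},{"tx":-0.15,"ty":0,"tz":0,"ax":0,"ay":0,"az":0,"hand":0}]'
```

```text
time: 6.82
tool_pos: [574.7, 85.3, 441.6]
tcp_rot: [-179.9, 0.0, 89.9]
ft_force: [-2.4, 2.4, -1.3]
finger_gap: 0.3
```

```bash
python3 -m jog '[{"tx":-0.02,"ty":0,"tz":0,"ax":0,"ay":0,"az":0,"hand":0},{"tx":-0.03,"ty":0,"tz":0,"ax":0,"ay":0,"az":0,"hand":0},{"tx":-0.03,"ty":0,"tz":0,"ax":0,"ay":0,"az":0,"hand":0}]'; python3 look.py 4
```

```text
time: 7.07
tool_pos: [574.9, 80.8, 441.8]
tcp_rot: [-180.0, 0.0, 89.8]
ft_force: [-0.1, 0.1, -0.3]
finger_gap: -0.2
7.07 [574.9  80.8 441.8] [-180.     0.    89.8] [-0.1  0.1 -0.3]
```

View pics/look4.png

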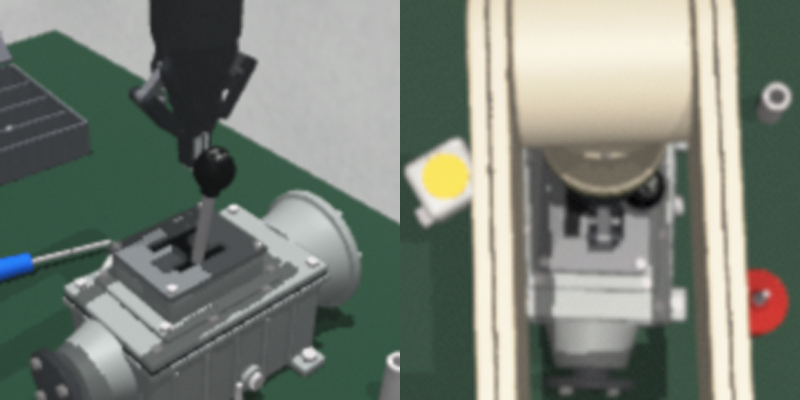

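```bash
python3 - <<'E'
from knob import *
import cv2
S=pickle.load(open("side4.pkl","rb"));T=pickle.load(open("top4.pkl","rb"))
print(tri([(S,315.5,162.2),(T,316.9,185.1)]))
for sh in(-.06,-.03,0,.03,.06):
  for se in(.17,.2,.24): print(sh,se,np.round(proj(S,model(sh,se)),1),np.round(proj(T,model(sh,se)),1),np.round(model(sh,se)))
a=S["pixels"][130:230,260:360,::-1];b=T["pixels"][150:230,270:350,::-1]
f=lambda i:cv2.convertScaleAbs(cv2.resize(i,(400,400),interpolation=cv2.INTER_CUBIC),alpha=2,beta=30)
cv2.imwrite("pics/k4.png",np.hstack([f(a),f(b)]))
E
```

```text
[570.44876336  48.39572906 281.69776806]
-0.06 0.17 [310.3 161.4] [312.6 188.2] [564.  58. 282.]
-0.06 0.2 [312.1 163.1] [315.3 188.3] [564.  52. 281.]
-0.06 0.24 [314.6 165.4] [318.8 188.6] [564.  44. 279.]
-0.03 0.17 [312.4 160.4] [312.6 185.5] [570.  57. 282.]
-0.03 0.2 [314.3 162. ] [315.3 185.7] [570.  52. 281.]
-0.03 0.24 [316.8 164.3] [318.9 185.9] [569.  44. 279.]
0 0.17 [314.6 159.4] [312.7 182.8] [576.  57. 282.]
0 0.2 [316.4 161. ] [315.4 183. ] [575.  51. 281.]
0 0.24 [318.9 163.3] [319.  183.3] [575.  44. 279.]
0.03 0.17 [316.7 158.5] [312.8 180.2] [581.  57. 282.]
0.03 0.2 [318.6 160.1] [315.5 180.4] [581.  51. 281.]
0.03 0.24 [321.  162.4] [319.  180.7] [581.  44. 279.]
0.06 0.17 [318.8 157.6] [312.9 177.5] [587.  57. 282.]
0.06 0.2 [320.7 159.2] [315.6 177.8] [587.  51. 281.]
0.06 0.24 [323.1 161.5] [319.1 178.1] [587.  43. 279.]
```

View pics/k4.png

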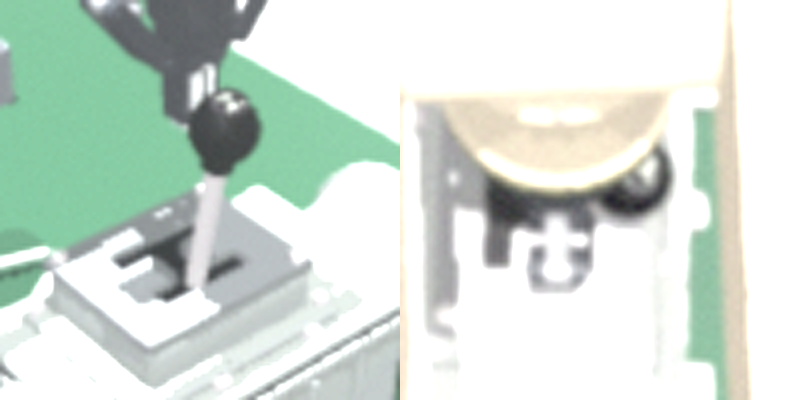

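Knob at about (317,185) in the top view and (316,162) in the side view, so select ≈ 0.21, shift ≈ −0.02. I'll push a few millimetres more, then pull away.

```bash
python3 -m jog '[{"tx":-0.02,"ty":0,"tz":0,"ax":0,"ay":0,"az":0,"hand":0},{"tx":-0.04,"ty":0,"tz":0,"ax":0,"ay":0,"az":0,"hand":0},{"tx":-0.04,"ty":0,"tz":0,"ax":0,"ay":0,"az":0,"hand":0}]'
```

```text
time: 7.42
tool_pos: [574.9, 74.9, 442.2]
tcp_rot: [180.0, 0.0, 89.9]
ft_force: [0.0, 1.1, -0.6]
finger_gap: -0.2
```

```bash
python3 -m jog '[{"tx":0.1,"ty":0,"tz":0,"ax":0,"ay":0,"az":0,"hand":0},{"tx":0.2,"ty":0,"tz":0,"ax":0,"ay":0,"az":0,"hand":0},{"tx":0.2,"ty":-0.25,"tz":0,"ax":0,"ay":0,"az":0,"hand":0},{"tx":0.2,"ty":-0.5,"tz":0,"ax":0,"ay":0,"az":0,"hand":0},{"tx":0.2,"ty":-0.5,"tz":0,"ax":0,"ay":0,"az":-0.1,"hand":0}]'
```

```text
time: 7.83
tool_pos: [495.1, 105.6, 439.7]
tcp_rot: [-179.6, 0.0, 94.4]
ft_force: [-0.1, 0.5, -0.3]
finger_gap: 0.2
```

```bash
python3 -m jog '[{"tx":0,"ty":0,"tz":0.03,"ax":0,"ay":0,"az":-0.15,"hand":0},{"tx":0,"ty":0,"tz":0.05,"ax":0,"ay":0,"az":-0.3,"hand":0},{"tx":0,"ty":0,"tz":0.05,"ax":0,"ay":0,"az":-0.45,"hand":0},{"tx":0,"ty":0,"tz":0.05,"ax":0,"ay":0,"az":-0.6,"hand":0},{"tx":0,"ty":0,"tz":0.05,"ax":0,"ay":0,"az":-0.75,"hand":0}]'
```

```text
time: 8.25
tool_pos: [499.9, 105.1, 435.1]
tcp_rot: [180.0, 0.1, 128.4]
ft_force: [0.3, 0.1, 0.3]
finger_gap: -0.5
```

```bash
python3 -m jog '[{"tx":0,"ty":0,"tz":0,"ax":0,"ay":0,"az":-0.15,"hand":0},{"tx":0,"ty":0,"tz":0,"ax":0,"ay":0,"az":-0.3,"hand":0},{"tx":0,"ty":0,"tz":0,"ax":0,"ay":0,"az":-0.45,"hand":0},{"tx":0,"ty":0,"tz":0,"ax":0,"ay":0,"az":-0.6,"hand":0},{"tx":0,"ty":0,"tz":0,"ax":0,"ay":0,"az":-0.75,"hand":0}]'
```

```text
time: 8.67
tool_pos: [500.0, 105.1, 435.1]
tcp_rot: [-180.0, 0.1, 162.2]
ft_force: [-0.1, -0.2, -0.2]
finger_gap: -0.4
```

```bash
python3 -m jog '[{"tx":0,"ty":0,"tz":0,"ax":0,"ay":0,"az":-0.15,"hand":0},{"tx":0,"ty":0,"tz":0,"ax":0,"ay":0,"az":-0.3,"hand":0},{"tx":0,"ty":0,"tz":0,"ax":0,"ay":0,"az":-0.4,"hand":0},{"tx":0,"ty":0,"tz":0,"ax":0,"ay":0,"az":-0.4,"hand":0}]'; python3 look.py 5
```

```text
time: 9.0
tool_pos: [500.0, 105.2, 435.1]
tcp_rot: [-180.0, 0.0, -179.9]
ft_force: [-0.1, 0.7, 0.1]
finger_gap: -0.1
9.0 [500.  105.2 435.1] [-180.     0.  -179.9] [-0.1  0.7  0.1]
```

View pics/look5.png

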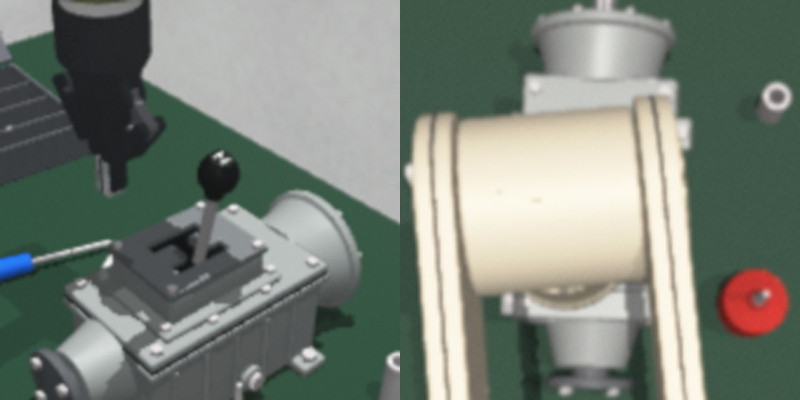

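```bash
python3 -m jog '[{"tx":0,"ty":-0.2,"tz":0,"ax":0,"ay":0,"az":0,"hand":0},{"tx":0,"ty":-0.4,"tz":0,"ax":0,"ay":0,"az":0,"hand":0},{"tx":-0.1,"ty":-0.4,"tz":0,"ax":0,"ay":0,"az":0,"hand":0},{"tx":-0.18,"ty":-0.4,"tz":0,"ax":0,"ay":0,"az":0,"hand":0},{"tx":-0.24,"ty":-0.4,"tz":0,"ax":0,"ay":0,"az":0,"hand":0}]'
```

```text
time: 9.52
tool_pos: [536.4, 44.6, 434.9]
tcp_rot: [-180.0, 0.0, 179.6]
ft_force: [0.6, 1.0, 0.2]
finger_gap: 0.3
```

```bash
python3 -m jog '[{"tx":-0.03,"ty":0,"tz":0,"ax":0,"ay":0,"az":0,"hand":0},{"tx":-0.06,"ty":0,"tz":0,"ax":0,"ay":0,"az":0,"hand":0},{"tx":-0.09,"ty":0,"tz":0,"ax":0,"ay":0,"az":0,"hand":0},{"tx":-0.12,"ty":0,"tz":0,"ax":0,"ay":0,"az":0,"hand":0},{"tx":-0.15,"ty":0,"tz":0,"ax":0,"ay":0,"az":0,"hand":0}]'
```

```text
time: 9.93
tool_pos: [558.0, 45.4, 434.9]
tcp_rot: [-180.0, -0.1, 179.9]
ft_force: [-4.7, -1.5, 3.4]
finger_gap: 0.3
```

```bash
python3 -m jog '[{"tx":-0.03,"ty":0,"tz":0,"ax":0,"ay":0,"az":0,"hand":0},{"tx":-0.06,"ty":0,"tz":0,"ax":0,"ay":0,"az":0,"hand":0},{"tx":-0.09,"ty":0,"tz":0,"ax":0,"ay":0,"az":0,"hand":0},{"tx":-0.12,"ty":0,"tz":0,"ax":0,"ay":0,"az":0,"hand":0},{"tx":-0.15,"ty":0,"tz":0,"ax":0,"ay":0,"az":0,"hand":0}]'
```

```text
time: 10.35
tool_pos: [580.4, 45.3, 434.5]
tcp_rot: [-179.9, -0.1, 179.8]
ft_force: [-5.3, -2.4, 0.3]
finger_gap: 0.1
```

```bash
python3 -m jog '[{"tx":-0.02,"ty":0,"tz":0.01,"ax":0,"ay":0,"az":0,"hand":0},{"tx":-0.04,"ty":0,"tz":0.01,"ax":0,"ay":0,"az":0,"hand":0},{"tx":-0.06,"ty":0,"tz":0.02,"ax":0,"ay":0,"az":0,"hand":0},{"tx":-0.07,"ty":0,"tz":0.02,"ax":0,"ay":0,"az":0,"hand":0},{"tx":-0.08,"ty":0,"tz":0.02,"ax":0,"ay":0,"az":0,"hand":0}]'; python3 look.py 6
```

```text
time: 10.77
tool_pos: [592.7, 45.5, 431.4]
tcp_rot: [180.0, -0.0, 179.9]
ft_force: [-4.7, 0.6, 1.1]
finger_gap: 0.2
10.77 [592.7  45.5 431.4] [180.   -0.  179.9] [-4.7  0.6  1.1]
```

View pics/look6.png

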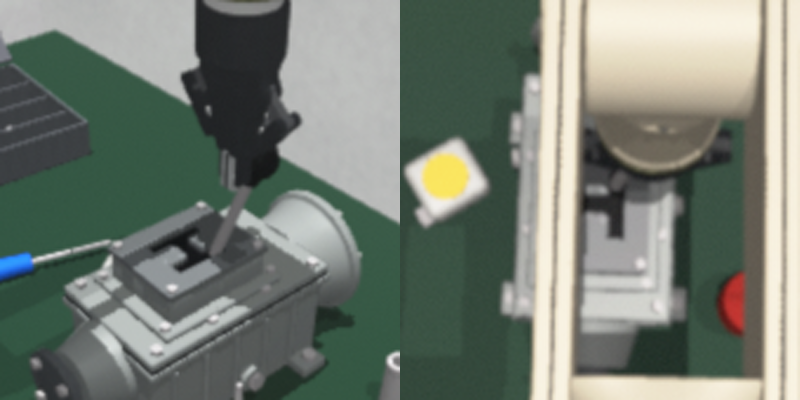

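```bash
python3 -m jog '[{"tx":-0.01,"ty":0,"tz":0,"ax":0,"ay":0,"az":0,"hand":0},{"tx":-0.02,"ty":0,"tz":0,"ax":0,"ay":0,"az":0,"hand":0},{"tx":-0.03,"ty":0,"tz":0,"ax":0,"ay":0,"az":0,"hand":0},{"tx":-0.03,"ty":0,"tz":0,"ax":0,"ay":0,"az":0,"hand":0}]'
```

```text
time: 11.2
tool_pos: [597.3, 45.4, 430.9]
tcp_rot: [180.0, -0.1, 179.9]
ft_force: [-3.8, 2.8, -3.7]
finger_gap: -0.0
```

```bash
python3 -m jog '[{"tx":-0.007,"ty":0,"tz":0,"ax":0,"ay":0,"az":0,"hand":0},{"tx":-0.014,"ty":0,"tz":0,"ax":0,"ay":0,"az":0,"hand":0},{"tx":-0.014,"ty":0,"tz":0,"ax":0,"ay":0,"az":0,"hand":0}]'
```

```text
time: 11.45
tool_pos: [599.4, 45.2, 431.3]
tcp_rot: [-180.0, -0.0, 179.9]
ft_force: [-4.5, 0.1, -3.5]
finger_gap: -0.3
```

```bash
python3 -m jog '[{"tx":-0.01,"ty":0,"tz":0,"ax":0,"ay":0,"az":0,"hand":0},{"tx":-0.01,"ty":0,"tz":0,"ax":0,"ay":0,"az":0,"hand":0}]'
```

```text
time: 11.62
tool_pos: [600.9, 45.1, 431.5]
tcp_rot: [-180.0, -0.0, 179.9]
ft_force: [-3.9, 0.1, -2.8]
finger_gap: 0.0
```

```bash
python3 -m jog '[{"tx":-0.01,"ty":0,"tz":0,"ax":0,"ay":0,"az":0,"hand":0},{"tx":-0.01,"ty":0,"tz":0,"ax":0,"ay":0,"az":0,"hand":0}]'
```

```text
time: 11.78
tool_pos: [602.5, 45.0, 431.6]
tcp_rot: [-180.0, -0.0, 179.9]
ft_force: [-3.6, 0.4, -3.5]
finger_gap: 0.1
```

```bash
python3 -m jog '[{"tx":-0.01,"ty":0,"tz":0,"ax":0,"ay":0,"az":0,"hand":0},{"tx":-0.01,"ty":0,"tz":0,"ax":0,"ay":0,"az":0,"hand":0}]'; python3 look.py 7
```

```text
time: 11.95
tool_pos: [603.5, 45.1, 431.6]
tcp_rot: [-180.0, -0.1, 179.9]
ft_force: [-8.4, -0.5, -2.3]
finger_gap: -0.1
11.95 [603.5  45.1 431.6] [-1.800e+02 -1.000e-01  1.799e+02] [-8.4 -0.5 -2.3]
```

View pics/look7.png

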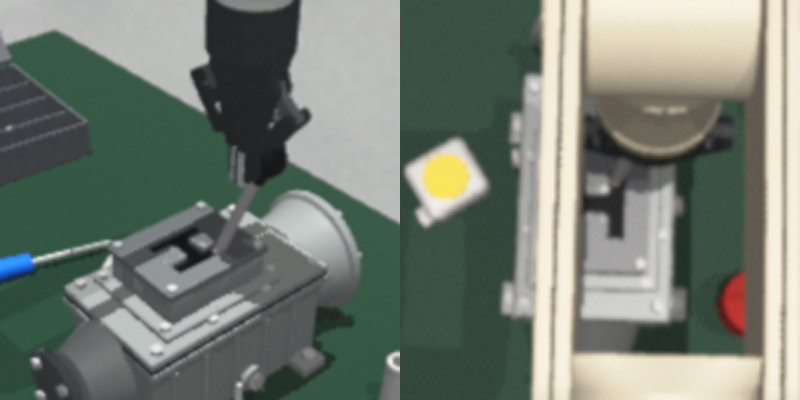

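Force has jumped to 8 N while motion stopped short, so the lever is at the stop. I hold for 0.25 s to confirm, then back straight off and rise.

```bash
python3 -m jog '[{"tx":-0.01,"ty":0,"tz":0,"ax":0,"ay":0,"az":0,"hand":0},{"tx":-0.01,"ty":0,"tz":0,"ax":0,"ay":0,"az":0,"hand":0},{"tx":-0.01,"ty":0,"tz":0,"ax":0,"ay":0,"az":0,"hand":0}]'
```

```text
time: 12.3
tool_pos: [604.3, 45.1, 431.5]
tcp_rot: [-180.0, -0.3, 179.9]
ft_force: [-15.1, -1.0, 1.7]
finger_gap: 0.2
```

```bash
python3 -m jog '[{"tx":0.1,"ty":0,"tz":0,"ax":0,"ay":0,"az":0,"hand":0},{"tx":0.25,"ty":0,"tz":0,"ax":0,"ay":0,"az":0,"hand":0},{"tx":0.5,"ty":0,"tz":0,"ax":0,"ay":0,"az":0,"hand":0},{"tx":0.7,"ty":0.2,"tz":0,"ax":0,"ay":0,"az":0,"hand":0},{"tx":0.9,"ty":0.4,"tz":0,"ax":0,"ay":0,"az":0,"hand":0}]'
```

```text
time: 12.72
tool_pos: [471.0, 103.8, 433.0]
tcp_rot: [180.0, 0.3, 179.7]
ft_force: [0.2, 0.4, 0.7]
finger_gap: 0.0
```

```bash
python3 -m jog '[{"tx":0,"ty":0.25,"tz":-0.1,"ax":0,"ay":0,"az":0,"hand":0},{"tx":0,"ty":0.5,"tz":-0.2,"ax":0,"ay":0,"az":0,"hand":0},{"tx":0,"ty":0.75,"tz":-0.2,"ax":0,"ay":0,"az":0,"hand":0},{"tx":0,"ty":1,"tz":-0.2,"ax":0,"ay":0,"az":0,"hand":0},{"tx":0,"ty":1,"tz":-0.2,"ax":0,"ay":0,"az":0,"hand":0}]'; python3 look.py 8
```

```text
time: 13.13
tool_pos: [471.5, 259.8, 463.4]
tcp_rot: [179.7, 0.3, -179.9]
ft_force: [1.3, 0.3, 0.5]
finger_gap: 0.1
13.13 [471.5 259.8 463.4] [ 179.7    0.3 -179.9] [1.3 0.3 0.5]
```

View pics/look8.png

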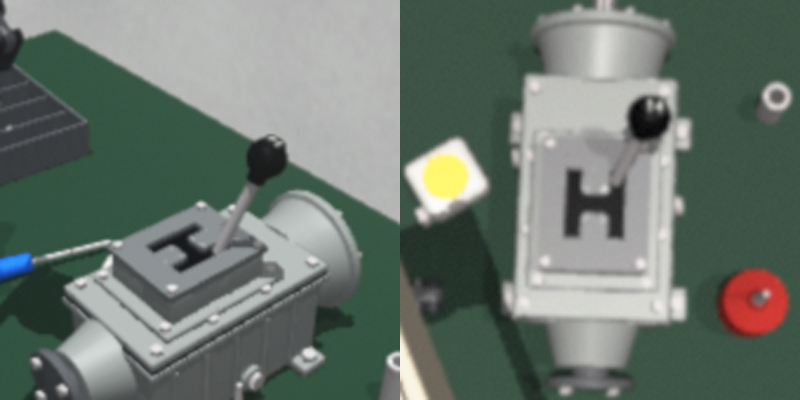

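The knob now stands forward and to the right, at about (266,157) in the side crop and (649,118) in the top crop. I check that against the model before handing in, and check the bystanders.

```bash
python3 - <<'E'
from knob import *
import cv2
S=pickle.load(open("side8.pkl","rb"));T=pickle.load(open("top8.pkl","rb"));T0=pickle.load(open("top0.pkl","rb"));S0=pickle.load(open("side0.pkl","rb"))
ps=(225+266/2.353,90+157/2.353);pt=(225+249/2.667,115+118/2.667)
print("seen",ps,pt,tri([(S,*ps),(T,*pt)]))
for sh in(.23,.26,.29): print(sh,proj(S,model(sh,.24)),proj(T,model(sh,.24)),model(sh,.24))
for a,b,n,boxes in((T0,T,"top",dict(oiler=(340,210,36,36),tape=(222,162,42,42),socket=(352,140,24,26),driver=(184,172,38,82))),):
  for k,(x,y,w,h) in boxes.items():
    f=lambda s:cv2.cvtColor(s["pixels"],cv2.COLOR_RGB2GRAY)[y:y+h,x:x+w].astype(np.float32)
    print(k,"shift px",cv2.phaseCorrelate(f(a),f(b)),"diff",np.abs(f(a)-f(b)).mean())
cv2.imwrite("pics/top8.png",T["pixels"][:,:,::-1])
E
```

```text
seen (338.0471738206545, 156.72333191670208) (318.36332958380206, 159.24446944131984) [631.49303575  44.68469259 272.19492937]
0.23 [334.38998371 158.25396955] [319.42408989 164.02106106] [619.56782685  42.81800714 274.15182886]
0.26 [336.27025537 157.93710129] [319.47091225 161.67671101] [625.22056025  42.70946912 272.73825686]
0.29 [338.11232254 157.69727016] [319.51433206 159.38090608] [630.82835713  42.60179391 271.15573309]
oiler shift px ((0.09967695277191169, -0.01618170451857992), 0.9136520541376538) diff 8.431327
tape shift px ((0.511770129122489, 0.5045362314681405), 1.1483483627696096) diff 13.14966
socket shift px ((-0.019979712029623897, 0.5579818781502546), 0.897669760533321) diff 9.376602
driver shift px ((0.0581022169234231, 0.032875728493998224), 0.3149940076139238) diff 86.43036
```

View pics/top8.png

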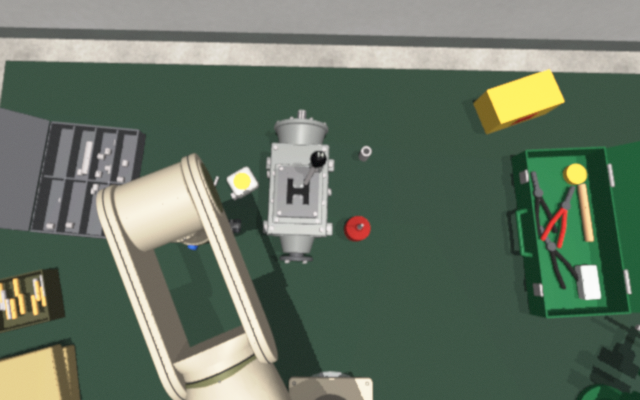

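```bash
python3 -c "
from bench import *
print(sense()['qd'].round(2),hand_in())"
```

```text
the job is handed in; nothing more can be done
[-2.65 -0.95  1.33 -0.43  0.47 -0.63] None
```

I put the lever into third and handed the job in at about 13 s of the 58 s allowed. I pushed it with the shut fingertips only: forward to neutral, across to the right, then forward until it met the stop. The highest wrist reading I saw was 15 N, at the stop.

**Lever:** after I withdrew the hand, the two cameras put the knob at about (631, 45, 272) mm. That matches fully home: shift about 0.29 and select about 0.23. In neutral on the right the cameras gave select about 0.21 to 0.24 and shift about −0.02, so the crossing step was met.

**Bystanders:** the oil can, tape measure and socket showed no shift beyond about 0.6 pixel (roughly 1.5 mm) in the top view.

**Less certain:**
- **Screwdriver:** the arm largely hid it in the last top picture, so its automatic check was unusable. The tip of its blade and part of its handle were visible where they had been, and the fingertips stayed over 200 mm above the bench.
- **Arm at hand-in:** the joints were still moving slightly, up to 2.7°/s, with the fingers about 270 mm from the lever and touching nothing.

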